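# Wedge up the pressing head

## Task

Take the wooden wedge by its orange handle, lay it toe first in the channel of the pressing stand and slide it along the channel, flat on the floor and under the red bridge, until it pushes the blue pressing head up and the head just lifts off its rails, by about 3 mm. Finish while still holding the wedge there with the gripper; let the wedge alone carry the head, keep the robot off the head, and leave the other things on the bench where they are.

Things in the scene. Friction and masses are not known exactly. Their poses are not given: they have to be found in the camera images.
- stand: Pressing stand, screwed down: dark steel plate 270 x 130 x 12 mm. Origin on the bench, on the channel's centre line, below the front lower edge (lip) of the blue head; x along the channel, the way the wedge is pushed; z up. Plate from x = -160 to 110 mm; head and its two posts (125 mm tall) at x = 0 to 84. Two rails 10 mm high on the plate, x = -135 to 110, form a channel 46 mm wide.
- channel (a point): Point on the channel floor (plate top, 12 mm above the bench), on the centre line below the lip: stand frame (0, 0, 12 mm). Axes as the stand.
- mouth (a point): Point on the channel floor at its open front end, on the centre line: stand frame (-160, 0, 12 mm). From x = -160 to -135 mm angled rails widen the channel to about 70 mm. Axes as the stand.
- head (a joint): Height in m of the blue head (slab 84 x 130 x 24 mm with a black knob, about 0.55 kg, slides freely straight up on two posts) above its rails; pushing the wedge under takes 5 to 12 N. 0 = resting, its flat underside 10 mm above the channel floor. It sinks back by its own weight.
- head_lip (a point): Middle of the head's front lower edge, the edge that rides up the wedge; moves with the head. Axes as the stand.
- wedge: Loose light-wood wedge 180 x 40 mm, 0.13 kg, flat. Origin on the underside below the handle's centre; x to the thin toe at x = 160 mm, tail at -20; z up. 4 mm thick at the toe, rising evenly 2 mm per 15 mm to 20 mm at x = 40, then level. Orange handle at the origin: 24 mm along x, 20 across y, from 20 to 56 mm above the underside. Once in, friction holds it.
- wedge_toe (a point): Middle of the wedge's toe edge at the underside: wedge frame (160, 0, 0 mm). Axes as the wedge.
- wedge_grip (a point): Middle of the handle, 40 mm above the wedge's underside: where to grip, fingers closing along the wedge's y. Axes as the wedge.
- mallet_head: Bystander: upright brown banded leather mallet, 60 mm thick, 110 mm tall, origin under its centre. Leave alone.
- spool: Bystander: cream thread spool, 52 mm across, 70 mm tall, origin under its centre. Leave alone.
- dye_jar: Bystander: amber dye jar with black cap, 56 mm across, 75 mm tall, origin under its centre. Leave alone.
- pliers: Bystander: pliers with orange handles lying flat, about 150 mm long, 12 mm thick, jaws to +x. Leave alone.
- concho: Bystander: steel ornamental disc lying flat, 52 mm across, 6 mm thick. Leave alone.
- punch_block: Bystander: dark wooden punching block, 70 x 50 x 30 mm. Leave alone.
- bridge (a point): Centre of the underside of the red bridge over the channel: stand frame (-32.5, 0, 38 mm), 26 mm above the channel floor. The bridge is 25 mm along x (x = -45 to -20), 80 mm across, its top 32 mm above the floor. Axes as the stand.
Things that resemble listed ones, but are neither listed nor needed, are in the scene too. Several things have the shape of the wedge; the one meant has the colours described above.

How it is judged:
By the outcome, as a careful person would: the job done as asked, in the order asked, and still so for the second after the job is handed in, while the arm keeps its last pose, push and grip.
It also fails if it takes over 42 s, if anything falls off the work surface, if the arm or the gripper's body presses on something with over 40 N, if the wrist force passes 120 N, or if a joint passes its speed limit or range.

## Robot

A 6-joint arm with a two-finger parallel gripper is mounted at the origin on the work surface. World frame = base frame: x ahead of the robot, y to its left, z up, the work surface at z = 0. Lengths are in m, angles in rad, forces in N, time in s.
With the tool pointing down it reaches from about 0.275 to 0.725 m from the base axis. Payload 5.6 kg.
Tool frame: the origin (TCP) lies between the finger pads; the fingertips stand 11 mm ahead of it and the grasp point (between the pads) lies 8 mm behind it; z points along the fingers, y is the line along which they close (so a half turn about z gives the same grasp; the last joint's range is limited). The gripper opens to 85 mm and grips with 20 to 120 N. Pads are 22 mm wide; open, the fingers measure 114 mm over their backs; the gripper's body (76 mm by 85 mm) begins 54 mm behind the grasp point. The pads swing forward as they close: fully open they stand 13 mm farther back than shut.
Start: joints at [-1.056, 0.255, 0.108, 0, -1.424, -0.285], TCP at [0.125, -0.536, 0.242] pointing down, gripper open.
Joint ranges: [-2.95, 2.95], [-1.21, 1.97], [-1.09, 1.5], [-2.87, 1.71], [-2.94, -0.07], [-3.05, 3.05]. Speed limits (rad/s): [2.57, 2.57, 3.14, 3.14, 3.14, 3.14].

## Interface

Orientations are given as a 3x3 rotation matrix whose columns are the frame's x, y, z axes.
In Python, from workcell import * gives the robot as it stands.
- The arm moves only by the shell command python3 -m jog [OPENING] [FORCE], which reads ROWS from standard input. ROWS is one flat JSON list of numbers that holds 1 to 20 rows one after another, with no inner brackets; each row has 4 numbers: dx, dy, dz in normalised numbers (1 is 1 m), then a turn about the tool's z in shares of 2 rad (1.0 is 2 rad); each row is the pose to reach, as a shift and turn from the pose commanded when the command began, along the tool's axes at that moment; what a row does not reach only later rows make up. A row lasts 1/12 s, in which the tool goes at most 0.0417 m and 0.125 rad, less where a joint would pass 70% of its speed; a pose out of reach is approached as far as the arm can. OPENING is the finger opening in m, set as the command begins (- or left out keeps the last). The fingers move at their own pace and stop on an object; FORCE is the grip in N (left out, the last holds). Time passes only in rows, so rows that do not move let the fingers close. It prints the time, the measured TCP pose, the force, the opening and the grip force at its end. A shift or turn number past 1, either way, is cut back to 1. Input that does not fit is refused with a message, and nothing moves.
- state(): the state, without advancing time (a new reading comes with each control period).
- get_image(name): name is "side" or "top"; returns (picture, depth): 480x640x3 uint8, red, green, blue; 480x640 float32, m along the optical axis (not along the pixel's ray), 0 where there is no reading.
- get_calibration(name): a dict with "intrinsics" (3x3 intrinsics, pixels), "rvec" (rotation vector, rad) and "tvec" (3), from world to camera coordinates, as OpenCV has them. Camera axes: x right, y down, z forward; pixel columns grow to the right and rows downward; lengths in m; the calibration is good to about 2 mm. A picture is of the moment at which its call begins. get_calibration takes no time and is no camera call.
- close_job(): hands the job in; it is judged then, once.
Trained networks look in the newest picture that a camera, given by its name, has taken for a name from the list of things; names that differ only in an ending like _2 or _b are one class to them, and where a whole thing is asked for, a point or a joint stands for the part that bears it (a point fixed in the world has none). Each returns a list of dicts, best first, with "score" (0 to 1); they miss things now and then, are a little off and sometimes report something else, mostly with a low value. They report only what shows in the picture. A call takes as long as a camera call. They do not tell look-alikes from the thing itself.
- spot_in(camera, thing): "xy" ([column, row] in pixels, amid what is visible of it).
- landmark_of(camera, thing): "xy" ([column, row] in pixels: a listed point, or the origin of a listed thing).
The state is a dict: "time": time; "joints": joint angles; "joint_velocities": joint speeds; "tau": joint torques, N m; "position": TCP position; "ee_rot": TCP orientation; "force": force on the tool from outside, world axes, zero at the start; "wrist_torque": the same for the moment, N m; "gripper_width": finger opening in m; "grip_force": force on a finger pad.
Only numpy, scipy, OpenCV 4.12 (cv2) and the standard library are available. Lean on these libraries where they do the work, as an engineer would, in place of code of your own. Each camera call takes 0.05 s, during which the arm holds its last target. There are 200 camera calls.

## Working session

There is one attempt and no reset: what is moved stays moved. The work goes in short steps, Python scripts to look and compute and a shell command to move; the robot and the scene stay as the last step left them, time stands still between calls to the robot, and variables do not carry over. Pictures are saved under pics/ and viewed, at most 10 in all, crops included, and the job is handed in when it is done.

```bash
mkdir -p pics; cat > h.py <<'E'
from workcell import *
import numpy as np, cv2
def cal(c):
    k=get_calibration(c); R=cv2.Rodrigues(np.array(k["rvec"],float))[0]
    return np.array(k["intrinsics"],float),R,np.array(k["tvec"],float).ravel()
def world(c,xy,d):
    K,R,t=cal(c); p=np.linalg.inv(K)@[xy[0],xy[1],1]*d; return R.T@(p-t)
def onz(c,xy,z):
    K,R,t=cal(c); o=-R.T@t; r=R.T@np.linalg.inv(K)@[xy[0],xy[1],1]; return o+r*(z-o[2])/r[2]
def tri(a,b):
    A=[];B=[]
    for c,xy in (a,b):
        K,R,t=cal(c); o=-R.T@t; r=R.T@np.linalg.inv(K)@[xy[0],xy[1],1]; r/=np.linalg.norm(r)
        P=np.eye(3)-np.outer(r,r); A.append(P);B.append(P@o)
    x=np.linalg.solve(sum(A),sum(B)); return x,[float(np.linalg.norm(P@x-q)) for P,q in zip(A,B)]
def proj(c,p):
    K,R,t=cal(c); q=K@(R@np.asarray(p)+t); return q[:2]/q[2]
E
python3 - <<'E'
from h import *
for c in("top","side"):
    im,d=get_image(c); cv2.imwrite(f"pics/{c}0.png",im[...,::-1]); np.save(f"pics/{c}0.npy",d)
    for n in("wedge","wedge_toe","wedge_grip","channel","mouth","head_lip","bridge","stand"):
        print(c,n,[(np.round(r["xy"],1).tolist(),round(r["score"],2)) for r in landmark_of(c,n)][:5])
print(state()["time"],state()["ee_rot"])
E
```

```text
top wedge [([441.5, 286.6], 0.97), ([494.7, 249.2], 0.89), ([406.4, 242.6], 0.7), ([235.5, 312.3], 0.64), ([171.6, 173.9], 0.6)]
top wedge_toe [([390.6, 306.6], 0.85), ([215.3, 263.6], 0.8), ([420.0, 190.6], 0.77), ([405.4, 239.3], 0.34)]
top wedge_grip [([442.3, 283.1], 0.74), ([406.9, 239.8], 0.64), ([499.1, 248.7], 0.62)]
top channel [([293.6, 223.8], 0.85)]
top mouth [([350.1, 220.1], 0.89)]
top head_lip [([293.1, 223.5], 0.57)]
top bridge [([307.4, 220.3], 0.76)]
top stand [([297.0, 225.4], 0.78)]
side wedge [([362.7, 368.5], 0.9), ([410.0, 166.9], 0.89), ([373.3, 218.9], 0.64)]
side wedge_toe [([290.1, 370.8], 0.97), ([329.8, 192.6], 0.61), ([426.1, 248.8], 0.57)]
side wedge_grip [([376.0, 204.4], 0.93), ([432.9, 196.9], 0.9), ([362.1, 361.7], 0.87), ([410.1, 156.6], 0.84), ([194.0, 387.7], 0.7)]
side channel [([295.2, 278.8], 0.78)]
side mouth [([324.9, 237.1], 0.9)]
side head_lip [([291.4, 271.5], 0.79)]
side bridge []
side stand [([294.5, 282.6], 0.98), ([374.4, 203.8], 0.52)]
0.9 [[-9.73713899e-01 -2.27774546e-01 -2.39221979e-06]
 [-2.27774546e-01  9.73713899e-01  1.72885349e-06]
 [ 1.93554884e-06  2.22829545e-06 -1.00000000e+00]]
```

View pics/top0.png

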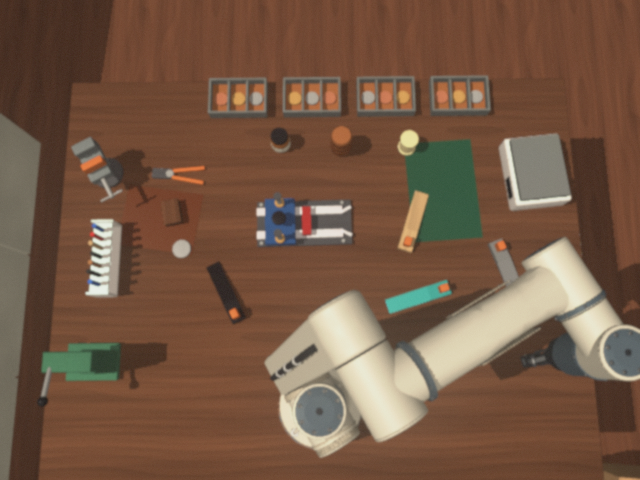

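View pics/side0.png

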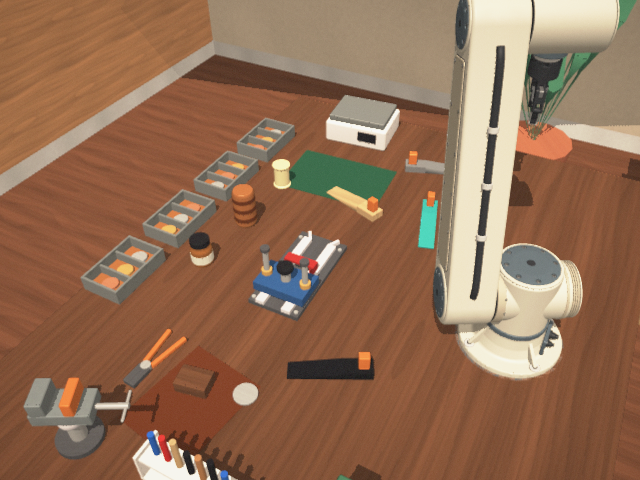

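The top view shows the light-wood wedge with its handle at (407,240) and toe at (420,191), lying partly on the green mat. The stand is at (300,223) with its mouth on the right (350,220). The teal, grey and black wedges are decoys. In the side view the handle is at (375,204) and the toe at (330,193).

```bash
python3 - <<'E'
from h import *
T,S="top","side"
print("tri")
for n,a,b in [("toe",(420,190.6),(329.8,192.6)),("grip",(406.9,239.8),(376,204.4)),("worigin",(406.4,242.6),(373.3,218.9)),("chan",(293.6,223.8),(295.2,278.8)),("mouth",(350.1,220.1),(324.9,237.1)),("lip",(293.1,223.5),(291.4,271.5)),("stand",(297,225.4),(294.5,282.6))]:
    x,e=tri((T,a),(S,b)); print(n,x.round(4),np.round(e,4))
P={}
for c in(T,S):
    im=cv2.imread(f"pics/{c}0.png"); d=np.load(f"pics/{c}0.npy"); hsv=cv2.cvtColor(im,cv2.COLOR_BGR2HSV)
    v,u=np.mgrid[:480,:640]; K,R,t=cal(c)
    W=(np.stack([(u-K[0,2])/K[0,0]*d,(v-K[1,2])/K[1,1]*d,d],-1)-t)@R
    H,Sa,V=hsv[...,0].astype(int),hsv[...,1],hsv[...,2]
    near=(abs(W[...,0]-.54)<.15)&(abs(W[...,1]+.25)<.1)&(d>0)
    ns=(abs(W[...,0]-.53)<.12)&(abs(W[...,1]-.07)<.2)&(d>0)
    for nm,m in [("orange",near&(H<12)&(Sa>170)&(V>150)),("wood",near&(H>=10)&(H<24)&(V>140)&(Sa<190)),
       ("red",ns&((H<6)|(H>174))&(Sa>170)&(V>120)),("blue",ns&(H>100)&(H<125)&(Sa>120)&(V>60)),("rails",ns&(Sa<60)&(V>140))]:
        q=W[m]
        if len(q)<5: print(c,nm,len(q)); continue
        r=cv2.minAreaRect((q[:,:2]*1000).astype(np.float32))
        print(c,nm,len(q),"med",np.median(q,0).round(4),"z5/95",np.percentile(q[:,2],[5,95]).round(3),"rect",np.round(r[0],1),np.round(r[1],1),round(r[2],1))
    print(c,"bench z",np.median(W[(abs(W[...,0]-.42)<.02)&(abs(W[...,1]-.0)<.05)],0).round(4))
E
```

```text
tri
toe [ 0.5956 -0.2975 -0.01  ] [0.0021 0.0021]
grip [ 0.4348 -0.2477  0.0405] [0.0063 0.0063]
worigin [ 0.4398 -0.253  -0.0168] [0.0042 0.0042]
chan [0.4969 0.0731 0.0136] [0.0006 0.0006]
mouth [ 0.5029 -0.0893  0.0183] [0.0016 0.0016]
lip [0.4984 0.0752 0.0373] [0.0067 0.0067]
stand [ 0.5004  0.0656 -0.0092] [0.004 0.004]
top orange 41 med [ 0.4347 -0.2462  0.0562] z5/95 [0.046 0.062] rect [ 435.2 -245.9] [14.4 19.4] 67.4
top wood 899 med [ 0.4998 -0.2674  0.015 ] z5/95 [0.002 0.053] rect [ 504.2 -269.6] [ 44.4 181.7] 71.8
top red 160 med [0.498  0.0363 0.0428] z5/95 [0.036 0.051] rect [499.   36.4] [75.3 17.4] 0.3
top blue 426 med [0.4868 0.1323 0.0461] z5/95 [0.039 0.052] rect [496.1 111.3] [122.5  77.3] 0.2
top rails 974 med [ 0.4835 -0.0088  0.0209] z5/95 [0.009 0.029] rect [501.1  46.4] [121.4 273. ] 0.9
top bench z [0.4214 0.0009 0.0006]
side orange 90 med [ 0.4346 -0.2401  0.0383] z5/95 [0.024 0.054] rect [ 435.9 -241.1] [25.3 18.8] 19.9
side wood 1984 med [ 0.5184 -0.231   0.0027] z5/95 [-0.003  0.026] rect [ 545.6 -233.3] [166.5 288.7] 90.0
side red 196 med [0.5081 0.0396 0.0436] z5/95 [0.033 0.047] rect [498.8  41.2] [71.1 81.9] 39.1
side blue 1243 med [0.4886 0.1354 0.0453] z5/95 [0.027 0.049] rect [500.9 113.3] [133.6  86.5] 1.4
side rails 1146 med [0.4831 0.0224 0.0223] z5/95 [0.012 0.094] rect [503.5  37.2] [126.8 289. ] 0.4
side bench z [0.4221 0.0019 0.0009]
```

The rows are not in the units I measure in: turns go in shares of 2 rad. I convert before sending: 0.544 rad / 2 = 0.272.

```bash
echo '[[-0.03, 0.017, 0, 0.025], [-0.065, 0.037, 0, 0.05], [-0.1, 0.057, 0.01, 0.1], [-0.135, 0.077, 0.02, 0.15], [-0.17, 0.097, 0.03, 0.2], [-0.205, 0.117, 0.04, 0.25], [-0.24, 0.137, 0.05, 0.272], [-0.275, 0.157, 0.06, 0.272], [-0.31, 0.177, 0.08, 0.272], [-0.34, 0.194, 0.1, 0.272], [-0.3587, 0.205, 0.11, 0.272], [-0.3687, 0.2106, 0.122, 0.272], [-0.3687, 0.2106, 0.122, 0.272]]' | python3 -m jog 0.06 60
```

```text
refused: ROWS must be one flat list, 4 numbers to a row, no inner brackets. Nothing was moved.
```

The call was refused and nothing moved: it wants one flat list, 4 numbers to a row, no inner brackets. Same move again in that form.

```bash
echo '[-0.03, 0.017, 0, 0.025, -0.065, 0.037, 0, 0.05, -0.1, 0.057, 0.01, 0.1, -0.135, 0.077, 0.02, 0.15, -0.17, 0.097, 0.03, 0.2, -0.205, 0.117, 0.04, 0.25, -0.24, 0.137, 0.05, 0.272, -0.275, 0.157, 0.06, 0.272, -0.31, 0.177, 0.08, 0.272, -0.34, 0.194, 0.1, 0.272, -0.3587, 0.205, 0.11, 0.272, -0.3687, 0.2106, 0.122, 0.272, -0.3687, 0.2106, 0.122, 0.272]' | python3 -m jog 0.06 60
python3 - <<'E'
from h import *
ims=[]
for c,b in(("top",(340,150,500,270)),("side",(300,120,460,240))):
    im,d=get_image(c); x0,y0,x1,y1=b
    ims.append(cv2.resize(im[y0:y1,x0:x1,::-1],None,fx=2.5,fy=2.5,interpolation=cv2.INTER_CUBIC))
    for n in("wedge_toe","wedge_grip"):print(c,n,[(np.round(r["xy"],1).tolist(),round(r["score"],2)) for r in landmark_of(c,n)][:5])
cv2.imwrite("pics/a1.png",np.hstack(ims)); s=state();print(s["position"],s["ee_rot"])
E
```

```text
time: 1.98
position: [0.4367, -0.2442, 0.1177]
ee_rot: [[-0.952, 0.307, -0.004], [0.307, 0.952, 0.002], [0.004, 0.0, -1.0]]
force: [-0.5, 0.6, -0.2]
gripper_width: 0.0601
grip_force: 0.0
top wedge_toe [([517.8, 300.0], 0.73), ([213.8, 262.9], 0.71)]
top wedge_grip [([234.5, 310.8], 0.96), ([500.2, 247.3], 0.85), ([445.1, 286.2], 0.77), ([406.3, 240.4], 0.49)]
side wedge_toe [([329.3, 185.7], 0.72), ([291.5, 371.0], 0.72), ([427.0, 249.3], 0.65)]
side wedge_grip [([362.6, 362.2], 0.85), ([408.5, 155.4], 0.66), ([430.8, 197.4], 0.61), ([376.7, 201.0], 0.56)]
[ 0.43624833 -0.24728598  0.12118637] [[-9.50704446e-01  3.10094662e-01  1.53539532e-03]
 [ 3.10094173e-01  9.50705684e-01 -5.53064560e-04]
 [-1.63121143e-03 -4.96837937e-05 -9.99998668e-01]]
```

View pics/a1.png

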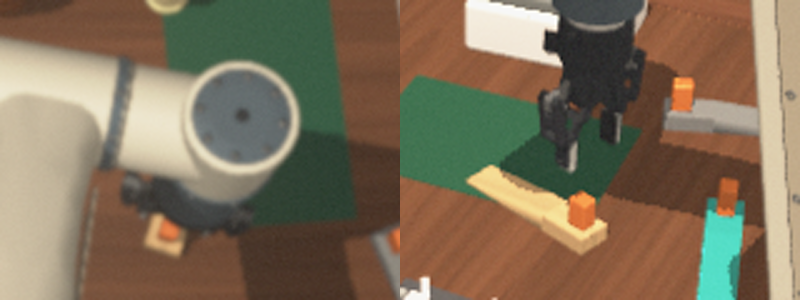

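The crop shows the gripper above and behind the wedge, with the handle visible below it. I need to check whether that offset is only parallax.

```bash
python3 - <<'E'
from h import *
for c in("top","side"):
    print(c,[proj(c,p).round(1).tolist() for p in([.436,-.247,.121],[.436,-.247,.056],[.436,-.247,.04],[.436,-.247,0],[.596,-.298,.0])])
# handle rays
for c,xy in(("top",(406.9,239.8)),("side",(375.5,204.))): print(c,onz(c,xy,.056 if c=="top" else .038))
# precise orange centroid in both pictures
for c,b in(("top",(395,225,420,255)),("side",(360,190,392,225))):
    im=cv2.imread(f"pics/{c}0.png")[b[1]:b[3],b[0]:b[2]]; h=cv2.cvtColor(im,cv2.COLOR_BGR2HSV)
    m=((h[...,0]<13)&(h[...,1]>165)&(h[...,2]>130)); v,u=np.nonzero(m); print(c,u.mean()+b[0],v.mean()+b[1],u.min()+b[0],u.max()+b[0],v.min()+b[1],v.max()+b[1])
E
```

```text
top [[411.0, 235.9], [407.9, 240.5], [407.2, 241.6], [405.5, 244.2], [420.9, 190.2]]
side [[374.7, 179.6], [373.5, 199.3], [373.2, 204.0], [372.5, 215.4], [329.1, 189.5]]
top [ 0.43812188 -0.24421929  0.056     ]
side [ 0.43140118 -0.25208144  0.038     ]
top 407.44897959183675 241.22448979591837 404 411 237 245
side 372.2551020408163 205.05102040816325 368 377 197 211
```

Parallax explains it: the projected handle agrees with the picture to about 1 px. I'll descend and grip.

```bash
echo '[0, 0, 0.03, 0, 0.001, 0, 0.06, 0, 0.001, 0, 0.08, 0, 0.001, 0, 0.087, 0, 0.001, 0, 0.087, 0]' | python3 -m jog && echo '[0, 0, 0, 0, 0, 0, 0, 0, 0, 0, 0, 0, 0, 0, 0, 0, 0, 0, 0, 0, 0, 0, 0, 0]' | python3 -m jog 0.0 60
```

```text
time: 2.7
position: [0.4341, -0.2464, 0.0323]
ee_rot: [[-0.951, 0.31, -0.003], [0.31, 0.951, 0.001], [0.003, -0.0, -1.0]]
force: [0.4, 0.3, -0.1]
gripper_width: 0.0601
grip_force: 0.0
time: 3.2
position: [0.4366, -0.2466, 0.0349]
ee_rot: [[-0.951, 0.308, 0.003], [0.308, 0.951, -0.001], [-0.003, -0.0, -1.0]]
force: [-1.3, 1.5, 6.3]
gripper_width: 0.0195
grip_force: 59.7
```

Gripped at 19.5 mm. Now I'll lift, turn the toe towards the stand and move to just before the mouth.

In the tool's units: -1.898 rad / 2 = -0.949.

```bash
echo '[0, 0, -0.015, 0, 0, 0, -0.04, 0, 0, 0, -0.07, -0.03, 0, 0.002, -0.085, -0.09, -0.001, 0.006, -0.09, -0.15, -0.003, 0.012, -0.09, -0.21, -0.005, 0.018, -0.09, -0.27, -0.008, 0.026, -0.09, -0.33, -0.011, 0.034, -0.09, -0.39, -0.014, 0.042, -0.09, -0.45, -0.017, 0.051, -0.09, -0.51, -0.02, 0.06, -0.09, -0.57, -0.023, 0.069, -0.09, -0.63, -0.026, 0.078, -0.09, -0.69, -0.029, 0.087, -0.09, -0.75, -0.031, 0.095, -0.09, -0.81, -0.033, 0.102, -0.085, -0.87, -0.034, 0.107, -0.075, -0.925, -0.0341, 0.1088, -0.065, -0.949, -0.0341, 0.1088, -0.06, -0.949]' | python3 -m jog
echo '[0, 0, 0, 0, 0, 0, 0, 0]' | python3 -m jog
python3 - <<'E'
from h import *
ims=[]
for c,b in(("top",(240,160,440,300)),("side",(240,170,440,310))):
    im,d=get_image(c); x0,y0,x1,y1=b; np.save(f"pics/{c}2.npy",d); cv2.imwrite(f"pics/{c}2.png",im[...,::-1])
    ims.append(cv2.resize(im[y0:y1,x0:x1,::-1],None,fx=2,fy=2,interpolation=cv2.INTER_CUBIC))
    for n in("wedge_toe","channel","mouth","head_lip","bridge"):print(c,n,[(np.round(r["xy"],1).tolist(),round(r["score"],2)) for r in landmark_of(c,n)][:4])
cv2.imwrite("pics/a2.png",np.hstack(ims)); s=state();print(s["position"],s["ee_rot"],s["time"])
E
```

```text
time: 4.87
position: [0.5008, -0.1526, 0.0922]
ee_rot: [[0.015, -1.0, -0.002], [-1.0, -0.015, 0.001], [-0.001, 0.002, -1.0]]
force: [0.0, 0.4, -1.2]
gripper_width: 0.0192
grip_force: 58.8
time: 5.03
position: [0.5013, -0.1534, 0.0934]
ee_rot: [[0.011, -1.0, -0.0], [-1.0, -0.011, -0.0], [0.0, 0.0, -1.0]]
force: [0.5, -1.0, -1.3]
gripper_width: 0.019
grip_force: 58.7
top wedge_toe [([517.6, 298.1], 0.86), ([212.2, 265.8], 0.65), ([383.4, 307.0], 0.57)]
top channel [([294.2, 221.6], 0.79)]
top mouth [([350.9, 219.2], 0.75)]
top head_lip [([294.5, 221.5], 0.55), ([295.1, 221.9], 0.47)]
top bridge [([303.8, 220.6], 0.64)]
side wedge_toe [([290.7, 375.4], 0.93), ([305.4, 247.6], 0.76), ([426.3, 250.9], 0.69)]
side channel [([293.2, 275.8], 0.72)]
side mouth [([326.4, 236.0], 0.74)]
side head_lip [([290.0, 275.3], 0.71)]
side bridge [([302.3, 261.2], 0.56)]
[ 0.5014321  -0.15326478  0.09330455] [[ 1.28892799e-02 -9.99916930e-01 -2.34490718e-05]
 [-9.99916930e-01 -1.28892801e-02  5.44495517e-06]
 [-5.74674450e-06  2.33769423e-05 -1.00000000e+00]] 5.6333
```

View pics/a2.png

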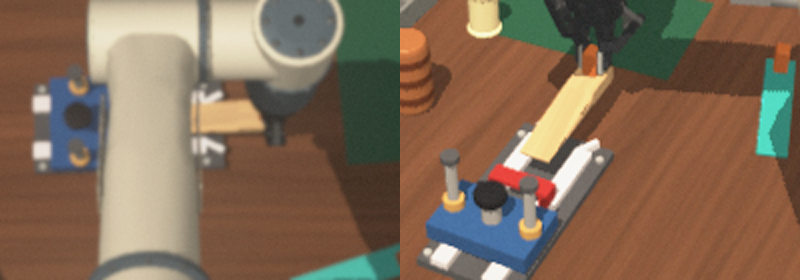

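The side crop shows the wedge above the channel, toe at about (308,246) px, roughly aligned and just before the red bridge. I'll measure the lateral alignment with depth.

```bash
cat > m.py <<'E'
from h import *
def cloud(c,k):
    im=cv2.imread(f"pics/{c}{k}.png"); d=np.load(f"pics/{c}{k}.npy"); h=cv2.cvtColor(im,cv2.COLOR_BGR2HSV).astype(int)
    v,u=np.mgrid[:480,:640]; K,R,t=cal(c)
    return (np.stack([(u-K[0,2])/K[0,0]*d,(v-K[1,2])/K[1,1]*d,d],-1)-t)@R,h
def rep(k,z0):
  for c in("top","side"):
    W,h=cloud(c,k); H,S,V=h[...,0],h[...,1],h[...,2]
    m=(H>=8)&(H<26)&(V>140)&(S<190)&(abs(W[...,0]-.5)<.04)&(W[...,1]>-.19)&(W[...,1]<.03)&(W[...,2]>z0)
    q=W[m]; r=cv2.minAreaRect((q[:,:2]*1000).astype(np.float32)); print(c,"wood",len(q),np.round(r[0],1),np.round(r[1],1),round(r[2],1),"ymax",np.percentile(q[:,1],99).round(4))
    for a in np.arange(-.15,.0,.03):
        s=q[(q[:,1]>a)&(q[:,1]<a+.03)]
        if len(s)>8: print("  y",round(a+.015,3),"x lo/hi",np.percentile(s[:,0],[2,98]).round(4),"mid",np.percentile(s[:,0],[2,98]).mean().round(4),"z",np.median(s[:,2]).round(4))
E
python3 - <<'E'
from m import *
for c in("top","side"):
    W,h=cloud(c,0); m=(h[...,1]<60)&(h[...,2]>140)&(abs(W[...,0]-.5)<.07)&(abs(W[...,2]-.022)<.012)
    for a in(-.05,-.025,0.,.16):
        q=W[m&(W[...,1]>a)&(W[...,1]<a+.02)]; L=q[q[:,0]<.5,0];G=q[q[:,0]>.5,0]
        if min(len(L),len(G))>3: print(c,"rails y",a+.01,len(L),len(G),"lo",np.percentile(L,[3,50,97]).round(4),"hi",np.percentile(G,[3,50,97]).round(4),"mid",((np.median(L)+np.median(G))/2).round(4))
rep(2,.04)
E
```

```text
top rails y -0.04 67 62 lo [0.4563 0.4673 0.483 ] hi [0.5241 0.5352 0.5506] mid 0.5013
top rails y -0.015000000000000001 64 63 lo [0.4571 0.4672 0.4791] hi [0.5244 0.536  0.5505] mid 0.5016
top rails y 0.01 60 58 lo [0.4568 0.4667 0.4778] hi [0.5244 0.5356 0.548 ] mid 0.5011
top rails y 0.17 60 68 lo [0.4407 0.4622 0.4773] hi [0.5202 0.5336 0.5537] mid 0.4979
side rails y -0.04 60 65 lo [0.459  0.4686 0.4871] hi [0.5258 0.5363 0.5514] mid 0.5024
side rails y -0.015000000000000001 60 63 lo [0.457  0.468  0.4817] hi [0.5252 0.5349 0.5554] mid 0.5014
side rails y 0.01 39 11 lo [0.4566 0.461  0.4718] hi [0.5265 0.5354 0.546 ] mid 0.4982
side rails y 0.17 106 109 lo [0.4416 0.4636 0.4772] hi [0.523  0.5349 0.5599] mid 0.4993
top wood 2850 [499.9 -80. ] [219.9  79.8] 90.0 ymax 0.0279
  y -0.135 x lo/hi [0.4604 0.5393] mid 0.4999 z 0.4634
  y -0.105 x lo/hi [0.4614 0.5336] mid 0.4975 z 0.4811
  y -0.075 x lo/hi [0.462 0.533] mid 0.4975 z 0.4805
  y -0.045 x lo/hi [0.4631 0.5361] mid 0.4996 z 0.4884
  y -0.015 x lo/hi [0.4619 0.5386] mid 0.5002 z 0.4915
side wood 1760 [499.8 -80. ] [ 80.  219.8] 0.1 ymax 0.0275
  y -0.135 x lo/hi [0.461  0.5381] mid 0.4996 z 0.0953
  y -0.105 x lo/hi [0.4715 0.5305] mid 0.501 z 0.4891
  y -0.075 x lo/hi [0.4801 0.5206] mid 0.5003 z 0.0749
  y -0.045 x lo/hi [0.4802 0.5258] mid 0.503 z 0.0713
  y -0.015 x lo/hi [0.4702 0.5269] mid 0.4986 z 0.0682
```

```bash
sed -i 's/(W\[...,2\]>z0)/(W[...,2]>z0)\&(W[...,2]<z0+.06)/' m.py; python3 -c "
from m import *
rep(2,.05)"
```

```text
top wood 482 [498.5 -96. ] [42.1 96.5] 0.0 ymax -0.0478
  y -0.135 x lo/hi [0.479  0.5181] mid 0.4986 z 0.0783
  y -0.105 x lo/hi [0.4787 0.5186] mid 0.4987 z 0.0775
  y -0.075 x lo/hi [0.479  0.5188] mid 0.4989 z 0.0736
  y -0.045 x lo/hi [0.48   0.5183] mid 0.4992 z 0.0711
side wood 937 [500.2 -78.7] [180.9  44.6] 89.9 ymax 0.0087
  y -0.135 x lo/hi [0.4799 0.5193] mid 0.4996 z 0.0804
  y -0.105 x lo/hi [0.4792 0.5199] mid 0.4996 z 0.0776
  y -0.075 x lo/hi [0.4798 0.5197] mid 0.4997 z 0.0737
  y -0.045 x lo/hi [0.4801 0.519 ] mid 0.4995 z 0.0696
  y -0.015 x lo/hi [0.4807 0.5198] mid 0.5003 z 0.0655
```

In the tool's units: -0.018 rad / 2 = -0.009.

```bash
echo '[0, -0.002, 0.005, -0.0045, 0, -0.0042, 0.015, -0.009, 0, -0.0042, 0.025, -0.009, 0, -0.0042, 0.034, -0.009, 0, -0.0042, 0.039, -0.009, 0, -0.0042, 0.041, -0.009, 0, -0.0042, 0.041, -0.009]' | python3 -m jog
echo '[0, 0, 0, 0]' | python3 -m jog
python3 - <<'E'
from m import *
for c in("top","side"):
    im,d=get_image(c); np.save(f"pics/{c}3.npy",d); cv2.imwrite(f"pics/{c}3.png",im[...,::-1])
cv2.imwrite("pics/a3.png",cv2.resize(im[190:300,250:400,::-1],None,fx=4,fy=4,interpolation=cv2.INTER_CUBIC))
rep(3,.013); print(state()["force"],state()["position"])
E
```

```text
time: 6.22
position: [0.5052, -0.1532, 0.0514]
ee_rot: [[0.031, -1.0, -0.002], [-1.0, -0.031, 0.0], [-0.0, 0.002, -1.0]]
force: [0.6, -0.9, -1.6]
gripper_width: 0.0191
grip_force: 58.7
time: 6.3
position: [0.5057, -0.1533, 0.0523]
ee_rot: [[0.031, -1.0, -0.0], [-1.0, -0.031, -0.0], [0.0, 0.0, -1.0]]
force: [-0.1, 0.0, -2.1]
gripper_width: 0.0193
grip_force: 58.7
top wood 569 [501.3 -95.4] [79.2 96.8] 1.9 ymax -0.0482
  y -0.135 x lo/hi [0.4831 0.5218] mid 0.5025 z 0.0363
  y -0.105 x lo/hi [0.4808 0.5224] mid 0.5016 z 0.0356
  y -0.075 x lo/hi [0.4627 0.5381] mid 0.5004 z 0.0293
  y -0.045 x lo/hi [0.4619 0.5368] mid 0.4993 z 0.0273
side wood 1233 [499.8 -68.5] [195.   79.9] 89.9 ymax 0.0215
  y -0.135 x lo/hi [0.4834 0.5236] mid 0.5035 z 0.0397
  y -0.105 x lo/hi [0.4708 0.5227] mid 0.4967 z 0.0372
  y -0.075 x lo/hi [0.4607 0.5389] mid 0.4998 z 0.03
  y -0.045 x lo/hi [0.461  0.5373] mid 0.4992 z 0.026
  y -0.015 x lo/hi [0.4617 0.5375] mid 0.4996 z 0.0234
[ 0.44706603 -0.40969684 -0.35521406] [ 0.50603672 -0.15324968  0.05275516]
```

View pics/a3.png

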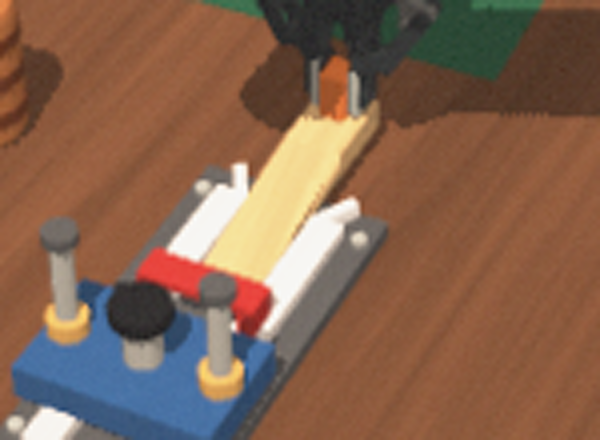

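The wedge sits between the rails with its toe just before the bridge. I'll lower it the last millimetres until it touches.

```bash
echo '[0, 0, 0.002, 0, 0, 0, 0.004, 0, 0, 0, 0.004, 0]' | python3 -m jog; echo '[0, 0, 0.001, 0, 0, 0, 0.0015, 0, 0, 0, 0.0015, 0]' | python3 -m jog|grep -E 'pos|force'; echo '[0, 0, 0.0005, 0, 0, 0, 0.001, 0, 0, 0, 0.001, 0]' | python3 -m jog|grep -E 'pos|force'
```

```text
time: 6.65
position: [0.5054, -0.1531, 0.048]
ee_rot: [[0.031, -1.0, -0.0], [-1.0, -0.031, 0.0], [-0.0, 0.0, -1.0]]
force: [-0.6, -0.3, -1.2]
gripper_width: 0.0194
grip_force: 58.7
position: [0.5058, -0.1533, 0.047]
force: [-0.6, -0.9, -0.1]
grip_force: 59.1
position: [0.5059, -0.1534, 0.0467]
force: [-3.2, -0.4, 7.8]
grip_force: 59.9
```

```bash
echo '[-0.004, 0, -0.0004, 0, -0.012, 0, -0.0004, 0, -0.02, 0, -0.0004, 0, -0.026, 0, -0.0004, 0, -0.03, 0, -0.0004, 0, -0.03, 0, -0.0004, 0]' | python3 -m jog; python3 - <<'E'
from h import *
F=[]
for _ in range(4): get_image("side"); F.append(state()["force"])
print(np.mean(F,0),state()["wrist_torque"],state()["ee_rot"][:2])
E
```

```text
time: 7.65
position: [0.5054, -0.1221, 0.0469]
ee_rot: [[0.032, -0.999, 0.002], [-0.999, -0.032, -0.0], [0.0, -0.002, -1.0]]
force: [-0.8, -0.8, 6.5]
gripper_width: 0.0192
grip_force: 59.7
[-0.22376607 -0.37158337  6.60654746] [0.21800117 0.22489315 0.01180899] [[ 3.19782851e-02 -9.99487233e-01  1.63094934e-03]
 [-9.99488497e-01 -3.19776438e-02  4.17784348e-04]]
```

```bash
echo '[-0.005, 0, 0, 0, -0.015, -0.0002, 0, 0, -0.025, -0.0004, 0, 0, -0.035, -0.0006, 0, 0, -0.045, -0.0008, 0, 0, -0.054, -0.001, 0, 0, -0.06, -0.001, 0, 0, -0.06, -0.001, 0, 0]' | python3 -m jog; python3 - <<'E'
from h import *
F=[]
for c in("side","top","side"):
    im,d=get_image(c); F.append(state()["force"]); cv2.imwrite(f"pics/{c}4.png",im[...,::-1]); np.save(f"pics/{c}4.npy",d)
print(np.mean(F,0),state()["position"])
cv2.imwrite("pics/a4.png",cv2.resize(im[190:320,240:400,::-1],None,fx=4,fy=4,interpolation=cv2.INTER_CUBIC))
E
```

```text
time: 8.52
position: [0.5044, -0.0616, 0.0469]
ee_rot: [[0.033, -0.999, 0.002], [-0.999, -0.033, 0.0], [-0.0, -0.002, -1.0]]
force: [-1.2, 1.7, 8.7]
gripper_width: 0.0192
grip_force: 60.0
[-0.79598578  2.25887912  7.7920912 ] [ 0.50440653 -0.06156876  0.04687355]
```

View pics/a4.png

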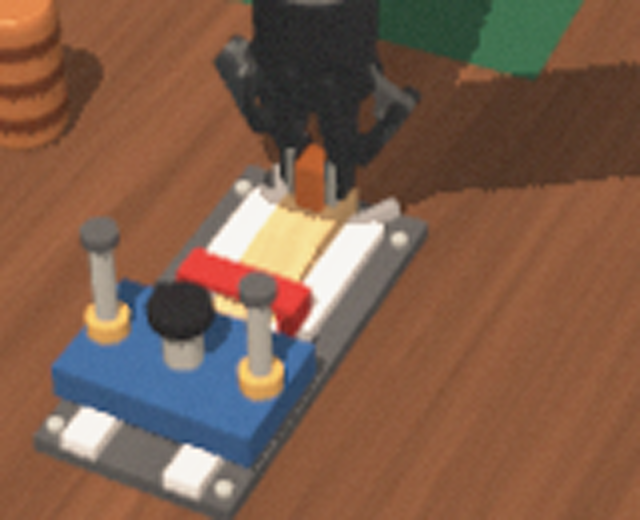

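The wedge is centred, under the bridge, with its toe going below the head. From here I'll advance in small steps, watching the push force and the head's height.

```bash
cat > lift.py <<'E'
from m import *
def shot(k):
    F=[]; D=[]
    for _ in range(3):
        im,d=get_image("side"); F.append(state()["force"]); D.append(d)
    cv2.imwrite(f"pics/side{k}.png",im[...,::-1]); np.save(f"pics/side{k}.npy",np.median(D,0))
    W,h=cloud("side",4); B=(h[...,0]>100)&(h[...,0]<125)&(h[...,1]>120)
    top=B&(abs(W[...,2]-.046)<.006); W2,h2=cloud("side",k); B2=(h2[...,0]>100)&(h2[...,0]<125)&(h2[...,1]>120)
    g=lambda n:cv2.cvtColor(cv2.imread(f"pics/side{n}.png"),cv2.COLOR_BGR2GRAY)[245:312,248:325].astype(np.float32)
    M=np.eye(2,3,dtype=np.float32); m=(B|B2)[245:312,248:325].astype(np.uint8)*255
    try: _,M=cv2.findTransformECC(g(4),g(k),M,cv2.MOTION_TRANSLATION,(3,200,1e-6),cv2.dilate(m,np.ones((5,5))),3)
    except cv2.error as e: print(e)
    p=[.5,.11,.046]; per=(proj("side",[.5,.11,.049])-proj("side",p))/3
    print("F",np.mean(F,0).round(1),"pos",np.round(state()["position"],4),"t",state()["time"],"dz depth mm",round(1000*np.median((W2-W)[top&B2][:,2]),2),"ECC px",M[:,2].round(2),"-> mm",round(float(M[:,2]@per/(per@per)),2))
E
echo '[-0.005, 0, 0, 0, -0.01, -0.0002, 0, 0, -0.012, -0.0002, 0, 0, -0.012, -0.0002, 0, 0]' | python3 -m jog>/dev/null; python3 -c "from lift import *;shot(5)"
echo '[-0.002, 0, 0, 0, -0.004, 0, 0, 0, -0.006, 0, 0, 0, -0.006, 0, 0, 0]' | python3 -m jog>/dev/null; python3 -c "from lift import *;shot(6)"
echo '[-0.002, 0, 0, 0, -0.004, 0, 0, 0, -0.005, -0.0001, 0, 0, -0.005, -0.0001, 0, 0]' | python3 -m jog>/dev/null; python3 -c "from lift import *;shot(7)"
```

```text
F [-0.6 -1.7  6.8] pos [ 0.5042 -0.0504  0.0469] t 9.15 dz depth mm -0.14 ECC px [0. 0.] -> mm -0.01
F [ 0.6 -9.5  6.3] pos [ 0.5037 -0.046   0.0469] t 9.6333 dz depth mm 0.2 ECC px [0.45 0.11] -> mm -0.45
F [  0.1 -11.4   6.6] pos [ 0.5034 -0.0415  0.0469] t 10.1167 dz depth mm 0.63 ECC px [-0.12  0.06] -> mm -0.16
```

```bash
echo '[-0.003, 0, 0, 0, -0.006, -0.0001, 0, 0, -0.009, -0.0001, 0, 0, -0.009, -0.0001, 0, 0]' | python3 -m jog>/dev/null; python3 -c "from lift import *;shot(8)"
echo '[-0.002, 0, 0, 0, -0.004, -0.0001, 0, 0, -0.005, -0.0001, 0, 0, -0.005, -0.0001, 0, 0]' | python3 -m jog | grep grip; python3 -c "from lift import *;shot(9)"
```

```text
F [ -0.3 -10.8   7. ] pos [ 0.5031 -0.0323  0.0469] t 10.6 dz depth mm 1.62 ECC px [-0.22 -1.08] -> mm 3.62
gripper_width: 0.0193
grip_force: 59.9
F [ -0.9 -12.    6.8] pos [ 0.503  -0.0276  0.0469] t 11.0833 dz depth mm 2.24 ECC px [ 0.1  -1.04] -> mm 3.4
```

```bash
echo '[-0.002, 0, 0, 0, -0.0035, 0, 0, 0, -0.004, -0.0001, 0, 0, -0.004, -0.0001, 0, 0]' | python3 -m jog | grep grip; python3 - <<'E'
from lift import *
shot(10)
# depth at many pixels with averaging, top+side, vs baselines
for c in("side","top"):
    a=np.mean([get_image(c)[1] for _ in range(8)],0); im=get_image(c)[0]
    W0,h=cloud(c,4); cv2.imwrite(f"pics/{c}11.png",im[...,::-1]); np.save(f"pics/{c}11.npy",a); W1,h1=cloud(c,11)
    b=lambda h:(h[...,0]>100)&(h[...,0]<125)&(h[...,1]>120)
    m=cv2.erode((b(h)&b(h1)&(abs(W0[...,2]-.046)<.006)).astype(np.uint8),np.ones((3,3)))>0
    z=1000*(W1-W0)[m][:,2]; print(c,m.sum(),np.median(z).round(2),z.mean().round(2))
    if c=="side": cv2.imwrite("pics/a5.png",cv2.resize(im[190:320,240:400,::-1],None,fx=4,fy=4,interpolation=cv2.INTER_CUBIC))
E
```

```text
gripper_width: 0.0191
grip_force: 59.9
F [ -0.3 -12.4   7. ] pos [ 0.5029 -0.0238  0.0469] t 11.5667 dz depth mm 2.75 ECC px [-0.12 -1.11] -> mm 3.69
side 594 3.29 5.78
top 0 nan nan
  return _methods._mean(a, axis=axis, dtype=dtype,
  ret = ret.dtype.type(ret / rcount)
<stdin>:9: RuntimeWarning: Mean of empty slice.
```

View pics/a5.png

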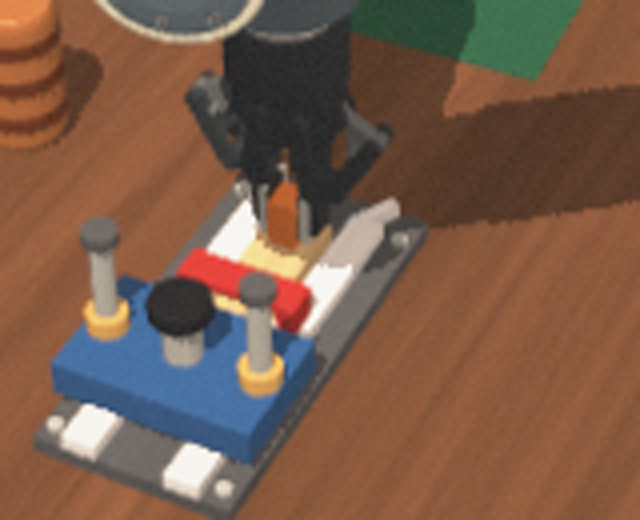

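The head is about 3 mm up: depth gives 2.75–3.3 mm, and 23 mm of travel past contact gives 3.1 mm. The wedge is flat and held, and the gripper is clear of the head and the bridge. I'll hand in.

```bash
python3 -c "
from workcell import *
print(close_job())"
```

```text
the job is handed in; nothing more can be done
None
```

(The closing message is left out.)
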